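# Rock the tilt gauge on the uneven stud until its needle settles on the red set-hand

## Task

Take the round-dialled tilt gauge out of its tray compartment by the black grip on its top and stand it level on the uneven brass stud on the rail offcut, the middle of its sole on the stud, pressing gently so that the stud gives a little. Then rock the gauge sideways on the stud, dial kept upright, until its swinging orange needle settles on the red set-hand, and finish while still holding it there, sole pressed gently on the stud and needle at rest on the red hand. Leave the jars, the tube rack and the amber bottle where they stand.

Things in the scene. Friction and masses are not known exactly. Their poses are not given: they have to be found in the camera images.
- gauge_grip (a point): point on the axis of the black grip on top of the loose tilt gauge (16 mm along x, 26 mm along y; pinch it across the 26 mm from above), 140 mm above the gauge's underside; the grip rises from the dial case at 110 mm to 166 mm. Gauge axes: x is the dial's normal (the dial looks along +x), y along the sole, z up. The gauge weighs 0.3 to 0.45 kg and stands upright in one of the tray's compartments
- gauge_sole (a point): centre of the underside of the gauge's flat sole (34 mm along x, 84 mm along y, 14 mm thick), 140 mm straight below gauge_grip; same axes. Above it stands the round dial case, 96 mm across and 14 mm thick, its centre 62 mm above the underside
- needle_tip (a point): tip of the orange needle on the gauge's dial, 40 mm from the dial's centre; a bob below its pivot keeps it pointing straight up in the world, about a second after each move. Leaning the top of the gauge towards the gauge's +y (clockwise as one looks at the dial) brings the needle to the red set-hand
- mark_tip (a point): the point on the red set-hand at the rim of the dial where the needle must come, 40 mm from the dial's centre
- needle (a joint): angle of the needle on the dial, rad: 0 along the gauge's z, positive counter-clockwise as one looks at the dial's face (right-handed about the gauge's x). At rest it reads minus the gauge's lean about its x, so leaning the top towards the gauge's +y makes it positive
- mark (a joint): angle of the red set-hand on the dial, rad, measured as the needle's; stiffly set to between 0.22 and 0.42 rad, differing each time; it stays so unless the fingers touch it: keep them above the dial
- tray: blue open tray, fixed, 190 mm (x) by 125 mm (y) by 35 mm tall, floor and walls 5 mm thick, with three compartments in a row along its x, each about 57 by 115 mm; origin at the centre of its underside
- rail: fixed aluminium rail offcut, 120 mm (x) by 45 mm (y) by 40 mm tall, with a black rubber collar on top (40 mm across, up to 50 mm) that carries the stud; origin at the centre of its underside
- stud_top (a point): highest point of the brass stud's dome (a ball of radius 14 mm), 76 mm above the table when unloaded, over the middle of the rail. The stud is uneven: a lower lobe (ball of radius 8 mm, its top 4 mm lower) sticks out 14 mm to the rail's +x side. The stud is sprung and goes straight down when pressed
- stud (a joint): how far the stud is pressed down, m: 0 free, 0.010 at its stop; it starts to give at about 1 N and takes about 0.8 N more per mm
- jar_a_c (a point): centre of a white jar with blue cap, 42 mm across, 62 mm tall, loose in a tray compartment; leave alone
- jar_b_c (a point): centre of a white jar with red cap, 42 mm across, 62 mm tall, loose in a tray compartment; leave alone
- rack_c (a point): centre of a loose orange test-tube rack, 55 mm (x) by 150 mm (y), 94 mm tall with its tubes; leave alone
- amber_c (a point): centre of a loose amber glass bottle, 48 mm across, 90 mm tall; leave alone

How it is judged:
On the way, in this order (a step that is already met when the one before it is completed fails the run):
1. the gauge is held in the fingers and lifted clear out of the tray (contact force between the fingers and gauge above 2 N and z of gauge_sole in the frame of tray above 0.05 m and contact force between gauge and tray below 0.1 N), for 0.1 s.
2. the held gauge stands level (within 0.1 rad) on the stud, the stud pressed in at least 0.5 mm, the middle of the sole within 20 mm of the stud's top (contact force between the fingers and gauge above 2 N and contact force between gauge and rail above 0.8 N and value of joint stud above 0.0005 m and distance between gauge_sole and stud_top below 0.02 m and angle between gauge_sole's own z axis and vertical below 0.1 rad), for 0.2 s.
At the end, for the whole second after the job is handed in: Still held (over 2 N), off the tray, leaning over 0.12 rad, pressing the stud in 0.5 mm or more with 0.8 to 20 N, mid-sole within 20 mm of the stud's top, dial upright fore and aft within 0.2 rad, needle tip within 3 mm of the red hand and still (under 0.2 rad/s) (contact force between the fingers and gauge above 2 N and contact force between gauge and rail between 0.8 and 20 N and value of joint stud above 0.0005 m and contact force between gauge and tray below 0.1 N and distance between gauge_sole and stud_top below 0.02 m and distance between needle_tip and mark_tip below 0.003 m and angle between gauge_sole's own z axis and vertical above 0.12 rad and angle between gauge_sole's own x axis and vertical between 1.37 and 1.77 rad and velocity of joint needle between -0.2 and 0.2 rad/s); the arm keeps its last pose, push and grip.
It fails at once if a bystander (jar, tube rack or amber bottle) is moved by more than 25 mm or tipped over (distance of any of jar_a_c, jar_b_c, rack_c, amber_c from where it was at the start of the episode above 0.025 m or angle between any of jar_a_c, jar_b_c, rack_c, amber_c's own z axis and vertical above 0.5 rad).
It fails at once if the gauge is pressed on the stud or rail with more than 30 N (contact force between gauge and rail above 30 N).
It also fails if it takes over 53 s, if anything falls off the work surface, if the arm or the gripper's body presses on something with over 40 N, if the wrist force passes 120 N, or if a joint passes its speed limit or range.

## Robot

A 6-joint arm with a two-finger parallel gripper is mounted at the origin on the work surface. World frame = base frame: x ahead of the robot, y to its left, z up, the work surface at z = 0. Lengths are in m, angles in rad, forces in N, time in s.
With the tool pointing down it reaches from about 0.325 to 0.9 m from the base axis. Payload 6.1 kg.
Tool frame: the origin (TCP) lies at the very end of the fingers, on their centre line; the grasp point (between the pads) lies 19 mm behind it; z points along the fingers, x is the direction in which the jaws open and shut, and the axes are right-handed (so a half turn about z gives the same grasp; the last joint's range is limited). The gripper opens to 85 mm and grips with 20 to 120 N. Pads are 22 mm wide; open, the fingers measure 114 mm over their backs; the gripper's body (76 mm by 85 mm) begins 54 mm behind the grasp point. The pads swing forward as they close: fully open they stand 13 mm farther back than shut.
Start: joints at [-1.233, 0.22, 1.526, -0, 1.395, -0.126], TCP at [0.28, -0.559, 0.231] pointing down, gripper open.
Joint ranges: [-2.98, 2.98], [-0.91, 2.08], [0.09, 2.57], [-1.24, 4.39], [0.2, 2.65], [-2.68, 2.68]. Speed limits (rad/s): [2.57, 2.57, 3.01, 3.14, 3.14, 3.14].

## Interface

Orientations are given as a unit quaternion [w, x, y, z].
In Python, from bench import r gives the robot as it stands. The module is installed in compiled form; this text tells all that it offers.
- The arm moves only by the shell command python3 -m crank 'ROWS' [FORCE]. ROWS is JSON, one flat list of numbers, 7 for each row, row after row: the shift along the world's x, y, z in mm, then the turn, a rotation vector about the world's x, y, z in degrees, then the opening, from 0 (shut) to 1 (fully open). In form: [x, y, z, wx, wy, wz, jaw, x, y, z, wx, wy, wz, jaw, ...]. A call has 1 to 8 rows; each row shifts and turns the pose as measured when the row begins; what a row does not reach is not made up. A row lasts 1/12 s, in which the tool goes at most 41.7 mm and 7.16 degrees, less where a joint would pass 70% of its speed; a pose out of reach is approached as far as the arm can. A call is refused whole if a number of a shift passes 41.7 or a number of a turn 7.16, either way. A call with a gripper value outside its range is refused whole. The fingers move at their own pace and stop on an object; FORCE is the grip in N (left out, the last holds). Time passes only in rows, so rows that do not move let the fingers close. It gives the time, the measured TCP pose, the force and the opening at its end, in the units of the state.
- r.get_obs(): the state, without advancing time (a new reading comes with each control period).
- r.get_image(name): name is "scene" or "top" or "wrist"; returns a dict with "image" (420x560x3 uint8, red, green, blue), "intrinsics" (3x3 intrinsics, pixels), "D" ([k1, k2, p1, p2, k3] as OpenCV has them; the pictures are not rectified), "origin" and "attitude" of the camera in the world. Camera axes: x right, y down, z forward; pixel columns grow to the right and rows downward; lengths in m; the calibration is good to about 2 mm. A picture is of the moment at which its call begins. There is no depth.
- r.job_done(): hands the job in, once; it reports no verdict.
The state is a dict: "clock": time; "joint_positions": joint angles; "dq": joint speeds; "joint_efforts": joint torques, N m; "position": TCP position; "orientation": TCP orientation; "force": force on the tool from outside, world axes, zero at the start; "moment": the same for the moment, N m; "finger_gap": opening from 0.0 (shut) to 1.0 (fully open).
Only numpy, scipy, OpenCV 4.12 (cv2) and the standard library are available. Lean on these libraries where they do the work, as an engineer would, in place of code of your own. Each camera call takes 0.05 s, during which the arm holds its last target. There are 200 camera calls.

## Working session

There is one attempt and no reset: what is moved stays moved. The work goes in short steps, Python scripts to look and compute and a shell command to move; the robot and the scene stay as the last step left them, time stands still between calls to the robot, and variables do not carry over. Pictures are saved under pics/ and viewed, about 8 in all and at most 12, crops included, and the job is handed in when it is done.

```bash
mkdir -p pics; cat > h.py <<'E'
import numpy as np, cv2
from bench import r
from scipy.spatial.transform import Rotation as R
def rot(a):
    a=np.array(a,float)
    return a if a.shape==(3,3) else R.from_quat(a[[1,2,3,0]]).as_matrix()
def snap(name,fn=None):
    d=r.get_image(name)
    if fn: cv2.imwrite(fn,d["image"][:,:,::-1])
    return d
def ray(d,uv):
    p=cv2.undistortPoints(np.array([[uv]],float),np.array(d["intrinsics"]),np.array(d["D"]))[0,0]
    v=rot(d["attitude"])@np.array([p[0],p[1],1]); return np.array(d["origin"],float),v/np.linalg.norm(v)
def plane(d,uv,z):
    o,v=ray(d,uv); return o+v*(z-o[2])/v[2]
def tri(d1,u1,d2,u2):
    o1,a=ray(d1,u1);o2,b=ray(d2,u2)
    s=np.linalg.lstsq(np.c_[a,-b],o2-o1,rcond=None)[0]
    p,q=o1+a*s[0],o2+b*s[1]; return (p+q)/2,np.linalg.norm(p-q)
def proj(d,P):
    M=rot(d["attitude"]);rv=cv2.Rodrigues(M.T)[0];t=-M.T@np.array(d["origin"],float)
    return cv2.projectPoints(np.array(P,float).reshape(-1,3),rv,t,np.array(d["intrinsics"]),np.array(d["D"]))[0][:,0]
E
python3 - <<'E'
from h import *
for n in ["scene","top"]:
    d=snap(n,f"pics/{n}0.png"); print(n,d["origin"],d["attitude"],d["intrinsics"])
print(r.get_obs())
E
```

```text
scene [1.04453873 0.35469203 0.86285972] [-0.15600746  0.48544291  0.8212453  -0.25605274] [[412.93203368   0.         278.8813997 ]
 [  0.         412.93203368 209.53687116]
 [  0.           0.           1.        ]]
top [0.4290973  0.08745764 1.06145062] [-0.06109543  0.70914654 -0.69978779  0.06062665] [[480.53126369   0.         285.72578135]
 [  0.         480.53126369 214.30971076]
 [  0.           0.           1.        ]]
{'clock': 0.1, 'joint_positions': array([-1.23310377e+00,  2.21163874e-01,  1.52748835e+00,  1.85969531e-06,
        1.39472597e+00, -1.26087927e-01]), 'dq': array([-0.00020564,  0.00063263, -0.00320536,  0.00069096, -0.00135793,
       -0.00043211]), 'joint_efforts': array([ 1.21314952e-03, -4.98245072e+01, -3.90546191e+01, -1.05402876e-04,
        5.64119808e-03, -2.62176491e-05]), 'position': array([ 0.2794032 , -0.55845549,  0.23030278]), 'orientation': array([-5.61799456e-04,  8.50685309e-01, -5.25674526e-01, -6.93845831e-04]), 'force': array([ 0.21198583, -0.78333666, -0.2006457 ]), 'moment': array([ 0.0049175 , -0.05056862,  0.06138182]), 'finger_gap': 0.9995196724423524}
```

View pics/scene0.png

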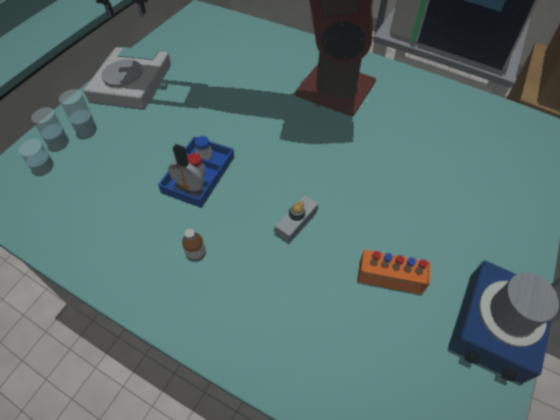

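View pics/top0.png

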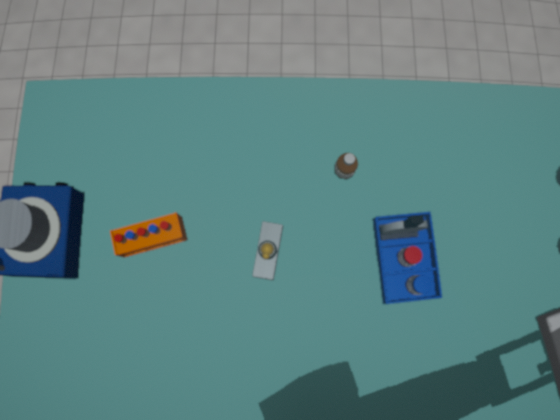

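Scene: the tray is near (197,170) with the gauge in its nearest compartment, grip at about (181,155), and the stud is at (298,208). Top: the tray spans (375..440, 212..302), grip at about (414,222), stud at (267,249), rack at (147,234), amber bottle at (347,163). Next I'll zoom in and measure.

```bash
python3 - <<'E'
from h import *
s=snap("scene");t=snap("top")
a=cv2.resize(s["image"][125:215,150:240],(400,400),interpolation=cv2.INTER_CUBIC)
b=cv2.resize(t["image"][200:310,365:455],(400,489),interpolation=cv2.INTER_CUBIC)
c=np.zeros((489,800,3),np.uint8);c[:400,:400]=a;c[:,400:]=b
cv2.imwrite("pics/z.png",np.clip(c[:,:,::-1]*1.6,0,255).astype(np.uint8))
print(rot(t["attitude"]))
P,e=tri(s,(181,150),t,(414,222));print("grip",P,e)
P,e=tri(s,(298,206),t,(267,249));print("stud",P,e)
hsv=cv2.cvtColor(t["image"],cv2.COLOR_RGB2HSV)
# tray blue
m=cv2.inRange(hsv,(110,120,50),(125,255,255));m[:,:350]=0
p=cv2.findNonZero(m);box=cv2.boxPoints(cv2.minAreaRect(p))
print("tray",[plane(t,q,0.035)[:2].round(4).tolist() for q in box])
m=((hsv[:,:,1]<60)&(hsv[:,:,2]>60)).astype(np.uint8);m[:,:245]=0;m[:,290:]=0;m[:215]=0;m[285:]=0
box=cv2.boxPoints(cv2.minAreaRect(cv2.findNonZero(m)));print("rail",box.tolist(),[plane(t,q,0.04)[:2].round(4).tolist() for q in box])
for n,uv,z in [("amber",(348,160),.09),("rackL",(120,238),.09),("rackR",(167,227),.09)]: print(n,plane(t,uv,z))
E
```

```text
[[ 1.32429230e-02 -9.85096150e-01  1.71494025e-01]
 [-9.99912194e-01 -1.31288000e-02  1.79965409e-03]
 [ 4.78678446e-04 -1.71502800e-01 -9.85183516e-01]]
grip [ 0.57404535 -0.15680917  0.15946316] 0.0014026475583157293
stud [0.52752778 0.12830373 0.07182528] 0.002851561769001939
tray [[0.5588, -0.1504], [0.5623, -0.2086], [0.4397, -0.2116], [0.4369, -0.1542]]
rail [[251.4339599609375, 276.01885986328125], [261.8717041015625, 220.35093688964844], [283.3056640625, 224.36981201171875], [272.867919921875, 280.0377197265625]] [[0.4733, 0.1602], [0.593, 0.1405], [0.5849, 0.0942], [0.4656, 0.1146]]
amber [ 0.71585057 -0.04016567  0.09      ]
rackL [0.54380161 0.4319449  0.09      ]
rackR [0.56839016 0.3335862  0.09      ]
```

View pics/z.png

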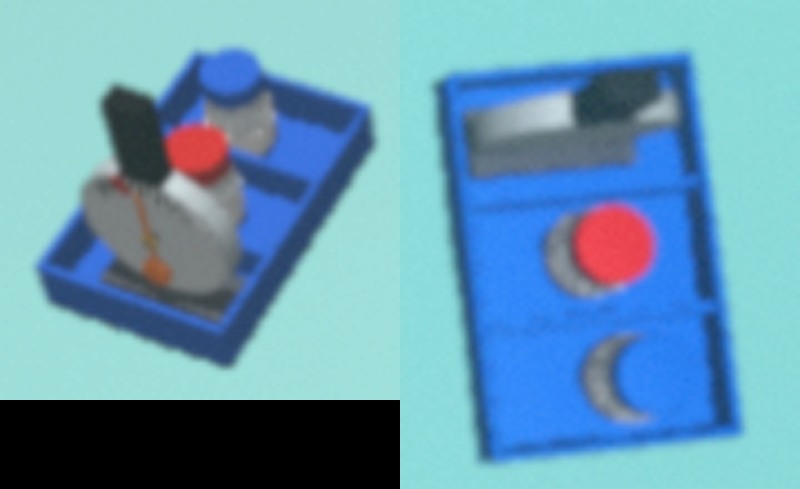

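```bash
python3 -m crank '[22,30,10,0,0,-2,1,22,30,10,0,0,-2,1,22,30,10,0,0,-2,1,22,30,10,0,0,-2,1,22,30,10,0,0,-2,1,22,30,10,0,0,-2,1,22,30,10,0,0,-2,1,22,30,10,0,0,-2,1]'
python3 -m crank '[22,30,0,0,0,-2,1,22,30,0,0,0,-2,1,22,30,0,0,0,-2,1,22,30,0,0,0,-2,1,22,30,0,0,0,-2,1,0,0,0,0,0,0,1]'
python3 - <<'E'
from h import *
d=snap("wrist","pics/w1.png");print(d["origin"],rot(d["attitude"]).round(3).tolist(),d["intrinsics"][0][0]);o=r.get_obs();print(o["position"],rot(o["orientation"]).round(3).tolist())
E
```

```text
clock: 0.87
position: [0.4533, -0.3118, 0.307]
orientation: [-0.002, 0.761, -0.649, -0.005]
force: [0.7, -0.8, 0.5]
finger_gap: 0.998
clock: 1.37
position: [0.5709, -0.148, 0.3109]
orientation: [0.004, -0.699, 0.715, 0.002]
force: [-0.0, -0.8, -1.4]
finger_gap: 1.0
[ 0.64098502 -0.14978783  0.45225546] [[-0.021, -0.961, -0.275], [-1.0, 0.018, 0.014], [-0.008, 0.275, -0.961]] 306.68786021299667
[ 0.5696154  -0.15023536  0.31075225] [[-0.021, -1.0, 0.002], [-1.0, 0.021, 0.007], [-0.007, -0.002, -1.0]]
```

View pics/w1.png

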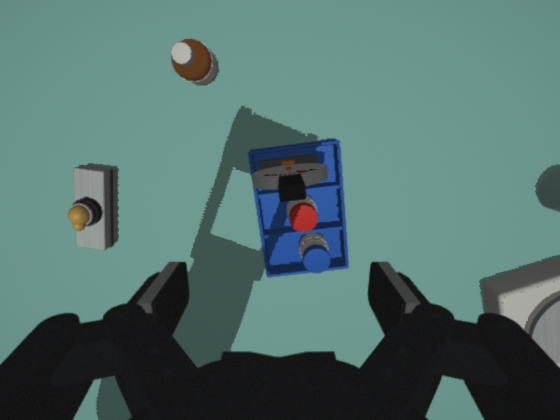

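Wrist view: grip top is at about (291,187), with the dial face on the upper (+x) side. The stud's lobe points to the bottom of the image, which is world −x. I'll go down closer and measure the grip and its yaw.

```bash
python3 -m crank '[2,-3,-30,0,0,0,1,2,-3,-30,0,0,0,1,0,0,-25,0,0,0,1,0,0,0,0,0,0,1]'
python3 - <<'E'
from h import *
d=snap("wrist","pics/w2.png");o=r.get_obs();print(o["position"])
im=d["image"];c=im[100:300,170:410]
cv2.imwrite("pics/w2c.png",np.clip(cv2.resize(c,(800,667),interpolation=cv2.INTER_CUBIC)[:600,:,::-1]*1.5,0,255).astype(np.uint8))
E
```

```text
clock: 1.75
position: [0.5737, -0.158, 0.2255]
orientation: [0.003, -0.701, 0.713, -0.001]
force: [0.0, -0.1, -1.1]
finger_gap: 1.002
[ 0.57455262 -0.15853909  0.2281138 ]
```

View pics/w2c.png

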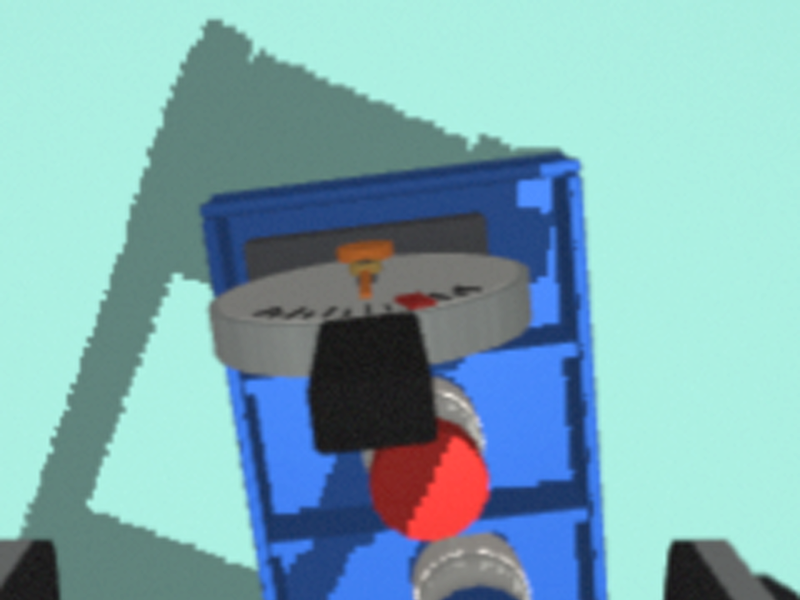

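The crop shows the grip's rear top edge from (317,453) to (436,440), the sole's front edge from (247,240) to (485,213) and the red hand at (415,300). I'll cast these into the world.

```bash
python3 - <<'E'
from h import *
d=snap("wrist");t=snap("top");s=snap("scene")
f=lambda x,y:(170+(x-1.2)/3.333,100+(y-1.2)/3.333)
for n,a,b,z in [("griprear",(317,453),(436,440),.171),("sole front",(247,241),(485,214),.019),("tray front",(207,203),(575,155),.035)]:
    A=plane(d,f(*a),z);B=plane(d,f(*b),z);v=A-B
    print(n,A.round(4),B.round(4),"len",np.linalg.norm(v).round(4),"yaw x-axis deg",np.degrees(np.arctan2(-v[0],v[1])).round(2),"mid",((A+B)/2).round(4))
def dark(im,x0,x1,y0,y1):
    g=im.max(2);m=np.zeros(g.shape,np.uint8);m[y0:y1,x0:x1]=(g[y0:y1,x0:x1]<45)*255
    n,l,st,c=cv2.connectedComponentsWithStats(m);i=1+st[1:,4].argmax();return st[i],c[i]
print(dark(s["image"],165,200,135,175),dark(t["image"],395,435,210,235))
print("tri dial pts: bob->",proj(s,[[.574,-.157,.171]]),proj(t,[[.574,-.157,.171]]))
# sides: mid rear edge tri with scene grip-top centre
(st,c)=dark(s["image"],165,200,135,175);(st2,c2)=dark(t["image"],395,435,210,235)
print("grip body tri",tri(s,c,t,c2))
E
```

```text
griprear [ 0.5711 -0.1483  0.171 ] [ 0.5736 -0.1729  0.171 ] len 0.0247 yaw x-axis deg 5.71 mid [ 0.5723 -0.1606  0.171 ]
sole front [ 0.5934 -0.1182  0.019 ] [ 0.6013 -0.2001  0.019 ] len 0.0823 yaw x-axis deg 5.57 mid [ 0.5974 -0.1592  0.019 ]
tray front [ 0.6083 -0.1076  0.035 ] [ 0.6219 -0.227   0.035 ] len 0.1202 yaw x-axis deg 6.48 mid [ 0.6151 -0.1673  0.035 ]
(array([174, 146,  14,  20, 192], dtype=int32), array([180.453125  , 155.66666667])) (array([424, 210,  11,  25, 199], dtype=int32), array([430.3718593 , 222.03015075]))
tri dial pts: bob-> [[179.73487952 146.45511   ]] [[415.35837447 221.25766299]]
grip body tri (array([ 0.57235462, -0.18461249,  0.12907933]), np.float64(0.030587461504042308))
```

```bash
python3 -m crank '[3,-1,-10,0,0,3.3,1,3,-1,-20,0,0,3.2,1,0,0,-25,0,0,0,1,0,0,-20,0,0,0,1,0,0,0,0,0,0,1]'
python3 - <<'E'
from h import *
o=r.get_obs();M=rot(o["orientation"]);print(o["position"],np.degrees(np.arctan2(M[1,0],M[0,0])),M[:,2])
E
```

```text
clock: 2.37
position: [0.5909, -0.1664, 0.1724]
orientation: [-0.01, 0.742, -0.67, 0.018]
force: [-2.0, 0.8, -0.2]
finger_gap: 0.996
[ 0.59086432 -0.16637071  0.17242183] -84.2191975278328 [ 0.04005427 -0.00964237 -0.99915098]
```

```bash
python3 -m crank '[0,0,0,0,0,0,1,0,0,0,0,0,0,1]'
python3 - <<'E'
from h import *
d=snap("wrist","pics/w3.png")
o=r.get_obs();M=rot(o["orientation"]);print(o["position"],np.degrees(np.arctan2(M[1,0],M[0,0])),M[:,2],o["dq"].round(3),o["force"],o["joint_positions"].round(3))
E
```

```text
clock: 2.53
position: [0.5923, -0.1674, 0.1763]
orientation: [-0.01, 0.742, -0.67, 0.02]
force: [-0.5, -0.5, -0.9]
finger_gap: 1.001
[ 0.59291899 -0.16767008  0.17719085] -84.24674163042776 [ 0.04538819 -0.01204557 -0.9988968 ] [ 0.001 -0.004 -0.006  0.003 -0.01   0.001] [-0.2243448  -0.16968832  0.57870471] [-0.407  0.206  1.648  0.007  1.241  1.061]
```

View pics/w3.png

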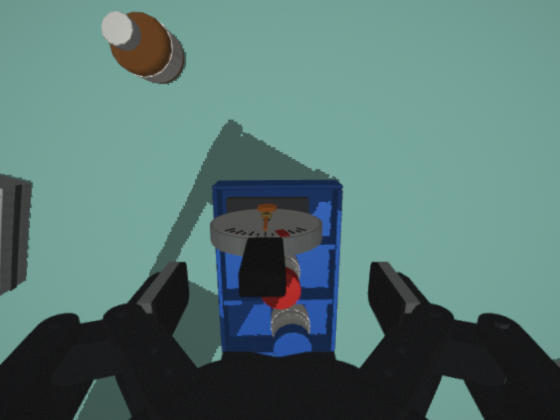

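No contact here, just controller drift with a slight tilt. The grip (240..285, 238..296) sits centred between the open fingers. I'll correct the tilt and descend gently.

```bash
python3 -m crank '[-6,3,-5,0.4,1.3,0,1,-6,3,-5,0.3,1.3,0,1,0,0,0,0,0,0,1,0,0,0,0,0,0,1]'
python3 - <<'E'
from h import *
o=r.get_obs();M=rot(o["orientation"]);print(o["position"],np.degrees(np.arctan2(M[1,0],M[0,0])),M[:,2].round(4),o["force"])
E
```

```text
clock: 2.92
position: [0.5822, -0.1622, 0.1721]
orientation: [-0.0, 0.742, -0.671, 0.002]
force: [0.7, 0.5, -0.6]
finger_gap: 0.998
[ 0.58221975 -0.16221899  0.17210591] -84.23702580443175 [ 0.0027 -0.0018 -1.    ] [ 0.74189376  0.53253207 -0.63754413]
```

```bash
python3 -m crank '[-1,1,-12,0,0,0,1,0,0,-12,0,0,0,1,0,0,-12,0,0,0,1,0,0,-8,0,0,0,1,0,0,0,0,0,0,1,0,0,0,0,0,0,1]'
python3 - <<'E'
from h import *
o=r.get_obs();M=rot(o["orientation"]);print(o["position"],np.degrees(np.arctan2(M[1,0],M[0,0])),M[:,2].round(4),o["force"])
E
```

```text
clock: 3.42
position: [0.5799, -0.1603, 0.1218]
orientation: [0.0, 0.742, -0.671, 0.0]
force: [0.4, -0.1, -0.1]
finger_gap: 1.001
[ 0.57990408 -0.16033364  0.12175719] -84.21373573627226 [ 3.e-04 -8.e-04 -1.e+00] [ 0.36406744 -0.12645844 -0.10442644]
```

```bash
python3 -m crank '[0,0,4,0,0,0,1,0,0,0,0,0,0,0,0,0,0,0,0,0,0,0,0,0,0,0,0,0,0,0,0,0,0,0,0,0,0,0,0,0,0,0,0,0,0,0,0,0,0]' 60
python3 -m crank '[0,0,0,0,0,0,0,0,0,0,0,0,0,0,0,0,0,0,0,0,0,0,0,0,0,0,0,0]'
```

```text
clock: 4.0
position: [0.5806, -0.1606, 0.1274]
orientation: [-0.0, 0.742, -0.671, 0.001]
force: [0.2, 0.7, -1.5]
finger_gap: 0.298
clock: 4.33
position: [0.5806, -0.1606, 0.1274]
orientation: [-0.0, 0.742, -0.671, 0.001]
force: [0.3, 0.1, -0.4]
finger_gap: 0.297
```

```bash
python3 -m crank '[0,0,10,0,0,0,0,0,0,20,0,0,0,0,0,0,25,0,0,0,0,0,0,25,0,0,0,0,0,0,25,0,0,0,0,0,0,15,0,0,0,0,0,0,0,0,0,0,0,0,0,0,0,0,0,0]'
python3 -m crank '[0,0,0,0,0,0,0,0,0,0,0,0,0,0,0,0,0,0,0,0,0,0,0,0,0,0,0,0]'
python3 - <<'E'
from h import *
d=snap("wrist","pics/w4.png");o=r.get_obs();M=rot(o["orientation"]);print(o["position"],np.degrees(np.arctan2(M[1,0],M[0,0])),M[:,2].round(4),o["force"])
c=d["image"][130:330,170:410];cv2.imwrite("pics/w4c.png",np.clip(cv2.resize(c,(720,600),interpolation=cv2.INTER_CUBIC)[:,:,::-1]*1.6,0,255).astype(np.uint8))
E
```

```text
clock: 5.0
position: [0.5749, -0.1585, 0.2495]
orientation: [0.002, 0.742, -0.671, -0.005]
force: [0.5, -0.0, -3.8]
finger_gap: 0.292
clock: 5.33
position: [0.5729, -0.1577, 0.2449]
orientation: [0.003, 0.742, -0.671, -0.008]
force: [0.9, 0.2, -2.9]
finger_gap: 0.293
[ 0.57269647 -0.15762588  0.24463973] -84.23826995178638 [-0.0168  0.0062 -0.9998] [-0.86660103  0.47057459 -3.70869904]
```

View pics/w4c.png

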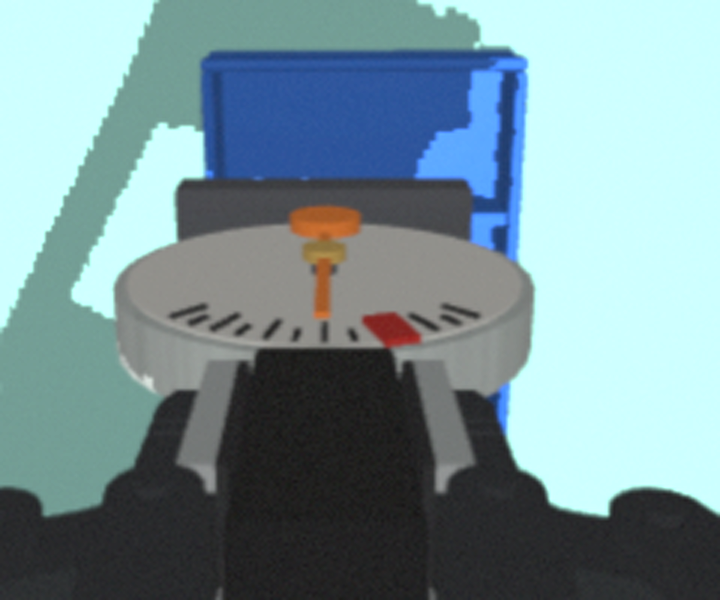

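The dial is clearly visible in the wrist view: needle tip at crop (322,316), pivot at about (324,252), and the red hand a quad around (391,330). I'll map these onto the dial plane.

```bash
cat >> h.py <<'E'
def dial(d,off=.008,save=None):
    """needle / red-hand angle on the dial (rad, ccw from gauge z), from the wrist view"""
    o=r.get_obs();M=rot(o["orientation"]);gx,gy,gz=-M[:,1],-M[:,0],-M[:,2]
    C=np.array(o["position"])-gz*(.1224-.062)+gx*off
    hsv=cv2.cvtColor(d["image"],cv2.COLOR_RGB2HSV);out={}
    def onplane(uv):
        a,v=ray(d,uv);P=a+v*((C-a)@gx)/(v@gx)-C;return np.array([P@gy,P@gz])
    roi=np.zeros(hsv.shape[:2],bool);roi[180:260,200:350]=1
    red=((hsv[:,:,0]<4)|(hsv[:,:,0]>172))&(hsv[:,:,1]>140)&roi
    ora=(hsv[:,:,0]>=6)&(hsv[:,:,0]<22)&(hsv[:,:,1]>120)&roi
    for n,m in (("mark",red),("needle",ora)):
        ys,xs=np.nonzero(m);p=np.array([onplane(q) for q in zip(xs.astype(float),ys.astype(float))])
        if n=="needle": p=p[p[:,1]>12]
        a=np.arctan2(-p[:,0],p[:,1]);rr=np.hypot(*p.T)
        f=np.polyfit(p[:,1],p[:,0],1)
        out[n]=dict(n=len(p),ang=np.median(a).round(3),tip_r=np.percentile(rr,[2,98]).round(4),c=p.mean(0).round(4),linedir=(-np.arctan(f[0])).round(3))
    return out,gz,gx
E
python3 - <<'E'
from h import *
d=snap("wrist")
for off in (.007,.009):
    out,gz,gx=dial(d,off);print(off,out,gz.round(4))
E
```

```text
Traceback (most recent call last):
  File "h.py", line 37, in dial
    f=np.polyfit(p[:,1],p[:,0],1)
TypeError: expected non-empty vector for x
```

```bash
python3 - <<'E'
from h import *
im=cv2.imread("pics/w4.png");h=cv2.cvtColor(im,cv2.COLOR_BGR2HSV)
print(h[240,300],h[228,277],h[204,278])
d=snap("wrist");o=r.get_obs();M=rot(o["orientation"]);gx,gy,gz=-M[:,1],-M[:,0],-M[:,2]
C=np.array(o["position"])-gz*(.1224-.062)+gx*.008
print(gx.round(3),gy.round(3),gz.round(3),proj(d,[C,C+.04*gz,C+.048*gy,C-.048*gy]))
E
```

```text
[  1 194  80] [ 12 188 102] [ 12 187 116]
[ 0.995  0.101 -0.015] [-0.1    0.995  0.007] [ 0.016 -0.006  1.   ] [[279.55232358 217.42139175]
 [279.87438855 238.57710089]
 [209.82778121 217.37850845]
 [349.25383702 217.43195312]]
```

```bash
sed -i 's/p\[:,1\]>12\]/p[:,1]>.012]/' h.py
python3 - <<'E'
from h import *
d=snap("wrist")
for off in (.007,.009):
    out,gz,gx=dial(d,off);print(off,out,gz.round(4))
E
```

```text
0.007 {'mark': {'n': 124, 'ang': np.float64(0.286), 'tip_r': array([0.0331, 0.0474]), 'c': array([-0.0115,  0.0389]), 'linedir': np.float64(0.183)}, 'needle': {'n': 45, 'ang': np.float64(-0.058), 'tip_r': array([0.0133, 0.0317]), 'c': array([0.0013, 0.0229]), 'linedir': np.float64(0.009)}} [ 0.015  -0.0055  0.9999]
0.009 {'mark': {'n': 124, 'ang': np.float64(0.246), 'tip_r': array([0.0382, 0.052 ]), 'c': array([-0.0111,  0.044 ]), 'linedir': np.float64(0.183)}, 'needle': {'n': 57, 'ang': np.float64(-0.051), 'tip_r': array([0.0132, 0.037 ]), 'c': array([0.0013, 0.0257]), 'linedir': np.float64(0.006)}} [ 0.015  -0.0055  0.9999]
```

Needle and hand are about 12.6 mm apart sideways at r≈40, so the lean needed is roughly 0.32 rad. The weight is about 3.7 N. Next I carry it over to the stud at about (0.528, 0.128).

```bash
python3 -m crank '[-3,15,0,-0.4,-1,-1,0,-5,30,0,0,0,-1.5,0,-6,36,0,0,0,-2,0,-6,36,0,0,0,-2,0,-6,36,0,0,0,-2,0,-6,36,0,0,0,-2,0,-6,36,0,0,0,-1.5,0,-5,30,0,0,0,-1,0]'
python3 -m crank '[0,5,0,0,0,0,0,0,0,0,0,0,0,0,0,0,0,0,0,0,0,0,0,0,0,0,0,0]'
python3 - <<'E'
from h import *
o=r.get_obs();M=rot(o["orientation"]);print(o["position"],np.degrees(np.arctan2(M[1,0],M[0,0])),M[:,2].round(4),o["force"])
print("sole",np.array(o["position"])+M[:,2]*.1224)
E
```

```text
clock: 6.2
position: [0.5281, 0.0987, 0.2452]
orientation: [-0.0, -0.652, 0.758, -0.003]
force: [0.5, -0.8, -4.1]
finger_gap: 0.295
clock: 6.53
position: [0.5266, 0.1099, 0.2456]
orientation: [0.0, -0.655, 0.755, -0.003]
force: [0.7, 0.7, -2.5]
finger_gap: 0.296
[0.52658847 0.10993663 0.24561035] -98.1009052533532 [ 0.0042 -0.0035 -1.    ] [ 0.67360451  0.73365378 -2.510021  ]
sole [0.52710063 0.10951359 0.12321216]
```

```bash
python3 -m crank '[0,9,-6,0,0,0,0,1,9,-8,0,0,0,0,0,0,-8,0,0,0,0,0,0,0,0,0,0,0,0,0,0,0,0,0,0,0,0,0,0,0,0,0]'
python3 - <<'E'
from h import *
o=r.get_obs();M=rot(o["orientation"]);print(o["position"],np.degrees(np.arctan2(M[1,0],M[0,0])),M[:,2].round(4),o["force"])
S=np.array(o["position"])+M[:,2]*.1224;print("sole",S)
d=snap("scene");t=snap("top")
gx,gy,gz=-M[:,1],-M[:,0],-M[:,2]
c=cv2.resize(d["image"][150:250,240:360],(720,600),interpolation=cv2.INTER_CUBIC)
c=np.clip(c*1.5,0,255).astype(np.uint8)
for P,col in ((S,(255,0,255)),(S+.062*gz,(0,255,0)),([.528,.128,.076],(255,255,0)),(S+gx*.017+gy*.042,(255,0,255)),(S+gx*.017-gy*.042,(255,0,255))):
    u=(proj(d,P)[0]-[240,150])*6+3;cv2.circle(c,tuple(int(x) for x in u),4,col,-1)
cv2.imwrite("pics/s5.png",c[:,:,::-1])
E
```

```text
clock: 7.03
position: [0.5284, 0.1249, 0.2196]
orientation: [-0.001, -0.653, 0.757, -0.002]
force: [-0.5, -0.4, -4.4]
finger_gap: 0.297
[0.52837381 0.12493937 0.21961053] -98.47148436831027 [ 0.0019 -0.0049 -1.    ] [-0.54211523 -0.39289351 -4.42094143]
sole [0.52860349 0.12434069 0.09721221]
```

View pics/s5.png

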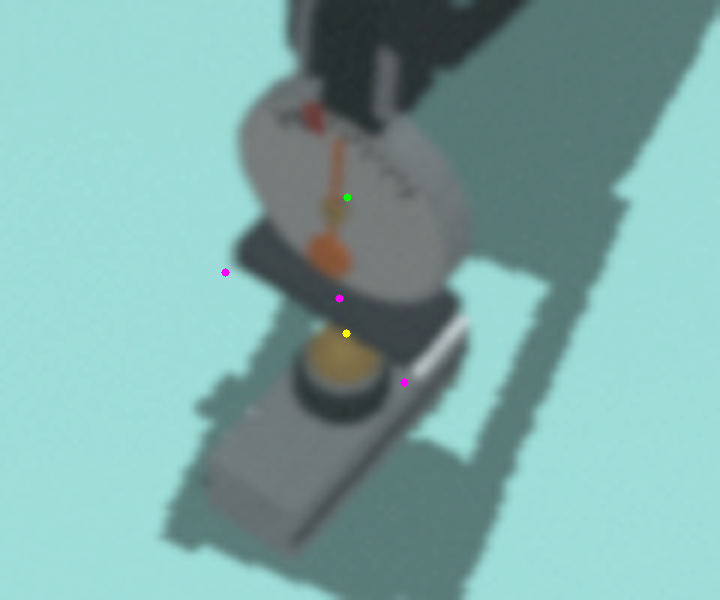

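The scene crop shows the gauge over the stud, which is at (345,330), with the sole level. It appears about 2 px (roughly 5 mm) higher than predicted, so I'll descend by force.

```bash
python3 -m crank '[0,2,-5,0,0,0,0,0,2,-5,0,0,0,0,0,0,-4,0,0,0,0,0,0,0,0,0,0,0,0,0,0,0,0,0,0]'; python3 -m crank '[0,0,-3,0,0,0,0,0,0,-1,0,0,0,0,0,0,0,0,0,0,0,0,0,0,0,0,0,0]'
```

```text
clock: 7.55
position: [0.5293, 0.1291, 0.2057]
orientation: [0.0, -0.653, 0.758, -0.003]
force: [-1.0, 0.1, -3.4]
finger_gap: 0.293
clock: 7.88
position: [0.5292, 0.1291, 0.2012]
orientation: [0.0, -0.653, 0.758, -0.003]
force: [-0.3, 0.1, -4.0]
finger_gap: 0.295
```

```bash
python3 -m crank '[0,0,-2,0,0,0,0,0,0,-1,0,0,0,0,0,0,0,0,0,0,0,0,0,0,0,0,0,0]'; python3 -m crank '[0,0,-2,0,0,0,0,0,0,-1,0,0,0,0,0,0,0,0,0,0,0,0,0,0,0,0,0,0]'
```

```text
clock: 8.22
position: [0.5295, 0.1291, 0.1983]
orientation: [0.001, -0.653, 0.758, -0.004]
force: [0.3, -0.7, -2.3]
finger_gap: 0.297
clock: 8.55
position: [0.5297, 0.1291, 0.1962]
orientation: [0.001, -0.653, 0.758, -0.004]
force: [-1.2, 0.6, -0.1]
finger_gap: 0.295
```

```bash
python3 -m crank '[0,0,-0.5,0,0,0,0,0,0,0,0,0,0,0,0,0,0,0,0,0,0,0,0,0,0,0,0,0,0,0,0,0,0,0,0]'
python3 - <<'E'
from h import *
F=[]
for i in range(4):
    t=snap("wrist");F.append(r.get_obs()["force"])
o=r.get_obs();M=rot(o["orientation"]);print(o["position"],M[:,2].round(4),np.mean(F,0))
for off in (.007,.009):
    out,gz,gx=dial(t,off);print(out)
E
```

```text
clock: 8.97
position: [0.5297, 0.1291, 0.1963]
orientation: [0.001, -0.653, 0.758, -0.004]
force: [-1.2, -0.8, -1.3]
finger_gap: 0.297
[0.5297225  0.12914653 0.19625862] [ 0.0064 -0.0047 -1.    ] [-1.08393606 -0.20088872 -1.2210845 ]
{'mark': {'n': 127, 'ang': np.float64(0.279), 'tip_r': array([0.0335, 0.0481]), 'c': array([-0.0115,  0.0395]), 'linedir': np.float64(0.188)}, 'needle': {'n': 47, 'ang': np.float64(-0.05), 'tip_r': array([0.0139, 0.0322]), 'c': array([0.0012, 0.0237]), 'linedir': np.float64(0.02)}}
{'mark': {'n': 127, 'ang': np.float64(0.244), 'tip_r': array([0.0386, 0.0527]), 'c': array([-0.0111,  0.0446]), 'linedir': np.float64(0.188)}, 'needle': {'n': 59, 'ang': np.float64(-0.044), 'tip_r': array([0.0138, 0.0376]), 'c': array([0.0012, 0.0266]), 'linedir': np.float64(0.014)}}
```

Level press is about 2.6 N, with the stud roughly 2 mm in. Now I rock it about the stud's dome centre (136 mm below the TCP), in two halves with checks.

```bash
python3 -m crank '[0,0,-1,0,0,0,0,0.3,2.3,0,-1,0.15,0,0,0.3,2.4,-0.1,-1,0.15,0,0,0.4,2.4,-0.1,-1,0.15,0,0,0.3,2.4,-0.2,-1,0.15,0,0,0.4,2.4,-0.2,-1,0.15,0,0,0,0,0,0,0,0,0,0,0,0,0,0,0,0]'
cat > st.py <<'E'
from h import *
F=[]
for i in range(3): t=snap("wrist");F.append(r.get_obs()["force"])
o=r.get_obs();M=rot(o["orientation"]);gz=-M[:,2];gy=-M[:,0];gx=-M[:,1]
P=np.array(o["position"]);print(o["clock"],P.round(4),"gz",gz.round(4),"lean",np.arcsin(gy[2]).round(4),"gx.z",gx[2].round(3),"F",np.mean(F,0).round(2))
print("sole",(P-gz*.1224).round(4),"K",(P-gz*.1364).round(4))
print(dial(t,.008)[0])
E
python3 st.py
```

```text
clock: 9.83
position: [0.5324, 0.1428, 0.195]
orientation: [-0.036, -0.652, 0.756, -0.037]
force: [-0.1, -1.7, -0.4]
finger_gap: 0.297
9.9833 [0.5324 0.1427 0.1951] gz [0.0055 0.1006 0.9949] lean -0.1005 gx.z 0.009 F [-0.9   0.51 -0.65]
sole [0.5317 0.1304 0.0733] K [0.5317 0.129  0.0594]
{'mark': {'n': 125, 'ang': np.float64(0.256), 'tip_r': array([0.0362, 0.0502]), 'c': array([-0.011,  0.042]), 'linedir': np.float64(0.207)}, 'needle': {'n': 68, 'ang': np.float64(0.07), 'tip_r': array([0.0128, 0.035 ]), 'c': array([-0.0017,  0.0244]), 'linedir': np.float64(0.09)}}
```

```bash
python3 -m crank '[0.2,2.4,-0.3,-1,0.15,0,0,0.2,2.4,-0.3,-1,0.15,0,0,0.2,2.4,-0.4,-1,0.15,0,0,0.2,2.4,-0.4,-1,0.15,0,0,0.2,2.4,-0.5,-1,0.15,0,0,0.2,2.4,-0.5,-1,0.15,0,0,0,0,0,0,0,0,0,0,0,0,0,0,0,0]'
python3 st.py
```

```text
clock: 10.65
position: [0.5344, 0.1582, 0.1925]
orientation: [-0.079, -0.649, 0.753, -0.075]
force: [-0.1, -1.4, -0.8]
finger_gap: 0.3
10.8 [0.5344 0.1581 0.1927] gz [0.0206 0.2142 0.9766] lean -0.2165 gx.z 0.012 F [ 0.13  0.98 -0.7 ]
sole [0.5319 0.1319 0.0732] K [0.5316 0.1289 0.0595]
{'mark': {'n': 123, 'ang': np.float64(0.253), 'tip_r': array([0.0366, 0.0504]), 'c': array([-0.0109,  0.0423]), 'linedir': np.float64(0.182)}, 'needle': {'n': 77, 'ang': np.float64(0.205), 'tip_r': array([0.0132, 0.0359]), 'c': array([-0.0051,  0.0248]), 'linedir': np.float64(0.202)}}
```

```bash
python3 -m crank '[0.2,2.3,-0.5,-1,0.15,0,0,0.2,2.3,-0.6,-1,0.15,0,0,0.2,2.3,-0.6,-1,0.15,0,0,0.2,2.3,-0.7,-1,0.15,0,0,0,0,0,0,0,0,0,0,0,0,0,0,0,0,0,0,0,0,0,0,0,0,0,0,0,0,0,0]'
python3 -m crank '[0,0,0,0,0,0,0,0,0,0,0,0,0,0,0,0,0,0,0,0,0,0,0,0,0,0,0,0]'
python3 st.py
python3 - <<'E'
from h import *
d=snap("wrist");c=d["image"][180:270,200:320]
cv2.imwrite("pics/w6.png",np.clip(cv2.resize(c,(800,600),interpolation=cv2.INTER_CUBIC)[:,:,::-1]*1.6,0,255).astype(np.uint8))
E
```

```text
clock: 11.47
position: [0.5355, 0.1679, 0.1901]
orientation: [-0.107, -0.645, 0.75, -0.101]
force: [0.2, -0.1, -0.7]
finger_gap: 0.298
clock: 11.8
position: [0.5355, 0.1677, 0.1903]
orientation: [-0.107, -0.645, 0.75, -0.1]
force: [1.2, 0.2, -0.3]
finger_gap: 0.298
11.95 [0.5356 0.1677 0.1904] gz [0.0311 0.2883 0.957 ] lean -0.2939 gx.z 0.013 F [ 0.25  0.53 -0.95]
sole [0.5318 0.1324 0.0732] K [0.5313 0.1284 0.0598]
{'mark': {'n': 124, 'ang': np.float64(0.248), 'tip_r': array([0.0366, 0.0506]), 'c': array([-0.0109,  0.0426]), 'linedir': np.float64(0.225)}, 'needle': {'n': 86, 'ang': np.float64(0.304), 'tip_r': array([0.0135, 0.0364]), 'c': array([-0.0076,  0.0241]), 'linedir': np.float64(0.264)}}
```

View pics/w6.png

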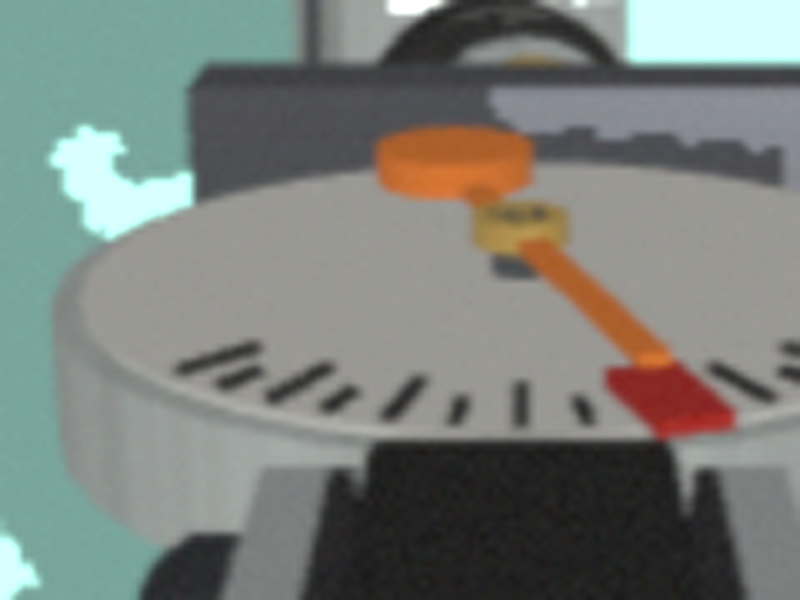

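The wrist crop shows the needle tip at (653,360) just short of the middle of the red hand, around (672,400). Allowing for the needle standing off the dial, about 1–1.5 mm remains, so I need roughly 0.03 rad more lean and a touch more press.

```bash
python3 -m crank '[0.2,2,-1.0,-0.9,0.15,0,0,0.2,2,-1.2,-0.9,0.15,0,0,0,0,0,0,0,0,0,0,0,0,0,0,0,0,0,0,0,0,0,0,0,0,0,0,0,0,0,0,0,0,0,0,0,0,0,0,0,0,0,0,0,0]'
python3 -m crank '[0,0,0,0,0,0,0,0,0,0,0,0,0,0,0,0,0,0,0,0,0,0,0,0,0,0,0,0,0,0,0,0,0,0,0,0,0,0,0,0,0,0,0,0,0,0,0,0,0]'
python3 st.py
python3 - <<'E'
from h import *
d=snap("wrist");s=snap("scene");c=d["image"][180:270,200:320];e=s["image"][150:250,250:350]
o=np.zeros((400,800,3),np.uint8);o[:300,:400]=cv2.resize(c,(400,300),interpolation=cv2.INTER_CUBIC);o[:,400:]=cv2.resize(e,(400,400),interpolation=cv2.INTER_CUBIC)
cv2.imwrite("pics/f7.png",np.clip(o[:,:,::-1]*1.6,0,255).astype(np.uint8))
E
```

```text
clock: 12.67
position: [0.5362, 0.1722, 0.1881]
orientation: [-0.121, -0.643, 0.748, -0.112]
force: [0.6, 0.1, -1.4]
finger_gap: 0.3
clock: 13.25
position: [0.5362, 0.172, 0.1883]
orientation: [-0.12, -0.643, 0.748, -0.112]
force: [-0.1, 0.5, -0.8]
finger_gap: 0.297
13.4 [0.5362 0.1721 0.1883] gz [0.036  0.3219 0.9461] lean -0.3296 gx.z 0.013 F [ 0.15  0.17 -0.61]
sole [0.5318 0.1327 0.0725] K [0.5313 0.1282 0.0592]
{'mark': {'n': 125, 'ang': np.float64(0.248), 'tip_r': array([0.0363, 0.0506]), 'c': array([-0.0109,  0.0425]), 'linedir': np.float64(0.217)}, 'needle': {'n': 83, 'ang': np.float64(0.351), 'tip_r': array([0.0137, 0.0355]), 'c': array([-0.0087,  0.0236]), 'linedir': np.float64(0.304)}}
```

View pics/f7.png

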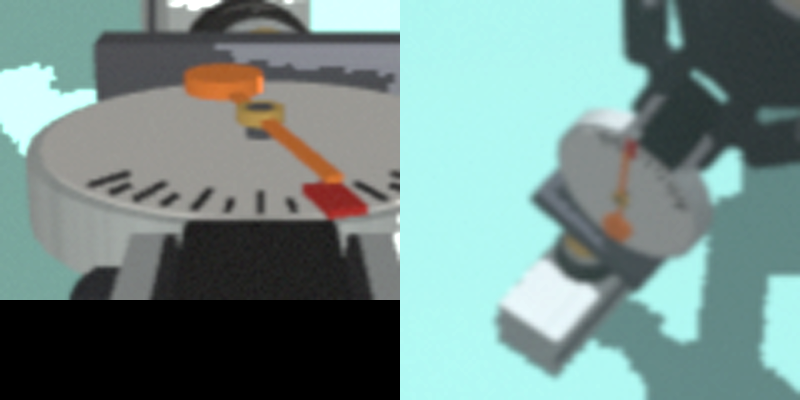

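Wrist view: needle tip at x=333 against the hand's centre at x=336, under 1 mm apart. The scene view also shows the needle running into the red hand. Press is about 3.2 N and everything is still, so I'm handing in.

```bash
python3 -c "
from bench import r
o=r.get_obs();print(o['clock'],abs(o['dq']).max(),o['finger_gap']);r.job_done()"
```

```text
13.5 0.0013227469115428343 0.2926532903180434
the job is handed in; nothing more can be done
```

I handed the job in at 13.5 s with the gauge still held. It leans 0.33 rad on the stud, and the needle is at rest on the red hand. No verdict was reported.

I gripped the gauge by its black grip at 60 N, lifted it clear of the tray and stood it level on the stud, pressing about 2.6 N. I then rocked it about the stud's dome centre towards its +y.

**Last checks:**
- **Press:** about 3.2 N, with the stud about 2.8 mm in. This is estimated from the wrist force and the tool height.
- **Position:** middle of the sole about 6 mm from the estimated stud top, and the dial upright fore and aft to 0.013 rad.
- **Needle:** the tip is within about 1 mm of the middle of the red hand in the wrist view. The scene view agrees.
- **Arm:** still, with joint speeds around 0.001 rad/s.
- **Bystanders:** I never touched the jars, tube rack or amber bottle, but I did not re-measure them at the end.

**Disagreements:**
- My dial-plane colour fit disagreed: it put the hand at about 0.25 rad and the needle at 0.35 rad. It ignores that the needle stands off the dial and has a small calibration offset. I relied on the sideways tip distance instead, which gave 0.32–0.34 rad.
- Before contact, the scene view showed the gauge about 5 mm higher than predicted. Contact by force came where the tool height said it would.

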